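Lock a fresh cartridge into the leaning water filter

ROBOT

A 6-joint arm with a two-finger parallel gripper is mounted at the origin on the work surface. World frame = base frame: x ahead of the robot, y to its left, z up, the work surface at z = 0. Lengths are in m, angles in rad, forces in N, time in s.
With the tool pointing down it reaches from about 0.375 to 0.9 m from the base axis. Payload 3.1 kg.
Tool frame: the origin (TCP) lies at the very end of the fingers, on their centre line; the grasp point (between the pads) lies 19 mm behind it (manip.pinch_z is the distance from the TCP to the grasp point, in m); z points along the fingers, y is the direction in which the jaws open and shut (so a half turn about z gives the same grasp; the last joint's range is limited). The gripper opens to 85 mm and grips with 20 to 120 N. Pads are 22 mm wide; open, the fingers measure 114 mm over their backs; the gripper's body (76 mm by 85 mm) begins 54 mm behind the grasp point. The pads swing forward as they close: fully open they stand 13 mm farther back than shut.
Start: joints at [1.048, 0.527, 1.433, -0, 1.181, -0.178], TCP at [0.211, 0.588, 0.231] pointing down, gripper open.
Joint ranges: [-3.08, 3.08], [-0.75, 2.2], [0.22, 2.44], [-1.43, 4.57], [0, 2.65], [-2.85, 2.85]. Speed limits (rad/s): [2.79, 2.79, 3.14, 3.14, 3.14, 3.14].

INTERFACE

Orientations are given as a unit quaternion [x, y, z, w].
In Python, from station import manip gives the robot as it stands.
- The arm moves only by the tool drive_tool, never from a script. Its argument "increments" is a list of rows, each a list of 7 numbers: the closure in counts, from 0 (fully open) to 255 (shut), then the shift along the tool's x, y, z in cm, then the turn, a rotation vector about the tool's x, y, z in rad. A call has 1 to 20 rows; each row is the pose to reach, as a shift and turn from the pose commanded when the call began, along the tool's axes at that moment; what a row does not reach only later rows make up. A row lasts 1/10 s, in which the tool goes at most 50 mm and 8.59 degrees, less where a joint would pass 70% of its speed; a pose out of reach is approached as far as the arm can. A call with a gripper value outside its range is refused whole. The fingers move at their own pace and stop on an object; "force" is the grip in N (left out, the last holds). Time passes only in rows, so rows that repeat a pose let the fingers close. It gives the time, the measured TCP pose, the force and the opening at its end, in the units of the state.
- manip.sense(): the state, without advancing time (a new reading comes with each control period).
- manip.snapshot(name): name is "scene" or "top"; returns the picture (420x560x3 uint8, red, green, blue); there is no depth.
- manip.camera_model(name): a dict with "mtx" (3x3 intrinsics, pixels), "cam_to_world" (4x4, takes a point from camera to world coordinates). Camera axes: x right, y down, z forward; pixel columns grow to the right and rows downward; lengths in m; the calibration is good to about 2 mm. A picture is of the moment at which its call begins. camera_model takes no time and is no camera call.
- manip.sign_off(): hands the job in, once; it reports no verdict.
The state is a dict: "t": time; "q": joint angles; "qd": joint speeds; "tau": joint torques, N m; "tcp_pos": TCP position; "tool_rot": TCP orientation; "force": force on the tool from outside, world axes, zero at the start; "ft_torque": the same for the moment, N m; "finger_gap": opening from 0.0 (shut) to 1.0 (fully open).
Only numpy, scipy, OpenCV 4.12 (cv2) and the standard library are available. Lean on these libraries where they do the work, as an engineer would, in place of code of your own. Each camera call takes 0.05 s, during which the arm holds its last target. There are 200 camera calls.

TASK

Fit the fresh filter cartridge into the leaning socket of the countertop water filter: push it in against the spring and turn it clockwise a quarter turn until it locks in place, then let go so that it stays locked. The slots may stand a little to either side of straight ahead, so feel for them; leave the bowl, pitcher and cutlery caddy where they are.

Things in the scene. Friction and masses are not known exactly. Their poses are not given: they have to be found in the camera images.
- cartridge: Loose filter cartridge, 131 mm tall, about 0.25 kg, standing on its foot on the counter. Origin: centre of the foot's underside; z up its axis; x along the grip fin and along the line of the two lugs (a half turn about z is equivalent). Grey stem 44 mm in diameter (lowest 2 mm: 40 mm) from 0 to 40 mm up; white body with blue band, 56 mm in diameter, from 40 to 95 mm.
- fin (a point): Middle of the flat blue grip fin on the cartridge's top, on the axis, 113 mm above the foot. The fin is 50 mm long (x), 16 mm thick (y), and stands from 95 to 131 mm above the foot.
- lugs (a point): On the cartridge's axis, level with the undersides of its two orange bayonet lugs, 20 mm above the foot. The lugs are 6 mm high, 9 mm wide, in line with the fin on opposite sides of the stem, 58 mm over both.
- socket: Bayonet socket: a fixed white cup, 76 mm outside, grey collar in its mouth. Origin: centre of the mouth, in the rim's plane, 115 mm above the counter. z: the axis, out of the mouth, leaning 30 degrees from vertical to the unit's front, roughly towards the robot; x: up and to the back of the unit, in the leaning plane; y level. Bore 46.5 mm. Green marks on the rim at +y and -y: fin's locked direction.
- lip (a point): Same point as the socket's origin: the top of the collar's 8 mm thick lip, which has two opposite slots for the lugs. The line of the slots lies along the socket's x, but is turned about z by up to 20 degrees either way, which is not reported: find it by touch. Lugs pass within about 7 degrees either side of it, else rest on the lip. The collar does not turn (yields only over about 4 N m).
- bottom (a point): On the socket's axis, 39 mm below the mouth: where the cartridge's foot bottoms. A spring plunger meets the foot 23 mm below the mouth and pushes back with 6 N there, 12 N at the bottom. With the foot 34 to 39 mm deep the lugs are clear under the lip and turn clockwise only (looking down into the mouth). Hard stops end the turn about 8 degrees past 90 degrees from the slots.
- locked (a point): On the socket's axis, 30 mm below the mouth: where the foot rests when locked. 90 degrees from the slots (give or take 7) the lip has 4 mm recesses on its underside; on easing off, the spring lifts the lugs into them. Only partly turned, it stays under the lip, foot 34 mm deep, and may be let go and regrasped; not turned, the spring lifts the foot to 23 mm.
- unit: Water filter unit, fixed to the counter, front to the robot, its place and yaw varying. Origin: on the counter under the centre of the socket's mouth; z up; x to the back. Grey base 26 mm high from x = -75 to 145 mm, 170 mm wide; white block behind the socket from x = 80 to 146 mm, 170 mm wide, 113 mm high; thin steel spout on its -y side out to y = -150 mm at x = 113 mm.
- bowl: Olivewood bowl, 150 mm wide, 55 mm high, loose. Origin: centre of its underside.
- pitcher: Ribbed glass pitcher, about 105 mm wide, 190 mm high, handle to its +y, loose. Origin: centre of its underside.
- caddy: Green plastic cutlery caddy, 110 by 170 mm, 120 mm high, with forks and spoons standing up to about 210 mm, loose. Origin: centre of its underside.
Not all that is in view belongs to the job. Leave any pink or red look-alike of the cartridge alone.

How it is judged:
By the outcome, as a careful person would: the job done as asked, in the order asked, and still so for the second after the job is handed in, with the robot touching nothing.
It also fails if it takes over 51 s, if anything falls off the work surface, if the arm or the gripper's body presses on something with over 40 N, if the wrist force passes 120 N, or if a joint passes its speed limit or range.

## Working session

There is one attempt and no reset: what is moved stays moved. The work goes in short steps, Python scripts to look and compute and a tool call to move; the robot and the scene stay as the last step left them, time stands still between calls to the robot, and variables do not carry over. Pictures are saved under pics/ and viewed, about 8 in all and at most 12, crops included, and the job is handed in when it is done.

Besides the shell and the picture viewer there is one more tool, called by a JSON object that holds its "method" and its "body", one argument or row to a line. drive_tool: Moves the arm, as the interface text tells. Its arguments: {"type":"object","properties":{"increments":{"type":"array","items":{"type":"array","items":{"type":"number"}}},"force":{"type":"number"}},"required":["increments"]}

```bash
ls; mkdir -p pics
python3 - <<'E'
from station import manip
import cv2,numpy as np
for n in ("scene","top"):
    im=manip.snapshot(n); cv2.imwrite(f"pics/{n}0.png",im[:,:,::-1])
    c=manip.camera_model(n); print(n,np.round(c["mtx"],1).tolist(),np.round(c["cam_to_world"],3).tolist())
print(manip.sense())
E
```

```text
pics
scene [[543.9, 0.0, 278.2], [0.0, 543.9, 198.0], [0.0, 0.0, 1.0]] [[0.872, 0.322, -0.368, 1.021], [0.489, -0.551, 0.676, -0.761], [0.015, -0.77, -0.638, 0.877], [0.0, 0.0, 0.0, 1.0]]
top [[435.1, 0.0, 278.4], [0.0, 435.1, 208.3], [0.0, 0.0, 1.0]] [[0.029, -0.977, 0.21, 0.348], [-1.0, -0.03, 0.0, 0.07], [0.006, -0.21, -0.978, 1.141], [0.0, 0.0, 0.0, 1.0]]
{'t': 0.1, 'q': array([ 1.04850650e+00,  5.28353046e-01,  1.43380750e+00,  6.20686946e-06,
        1.18141104e+00, -1.78507820e-01]), 'qd': array([ 1.32874977e-03, -1.09553550e-03, -6.43336025e-04,  9.34441722e-05,
       -1.70137398e-04,  1.99239749e-03]), 'tau': array([-2.31372860e-04, -4.43303704e+01, -1.78583872e+01, -2.12579635e-04,
        3.88257133e-03, -2.71825293e-06]), 'tcp_pos': array([0.21029564, 0.58785437, 0.23043326]), 'tool_rot': array([ 1.71046867e-01,  9.85262397e-01, -9.28358121e-04, -3.42352436e-04]), 'force': array([-0.45081736,  0.54721399, -0.00127584]), 'ft_torque': array([-0.03675229, -0.02579961, -0.07203023]), 'finger_gap': 0.9977659918932005}
```

View pics/scene0.png

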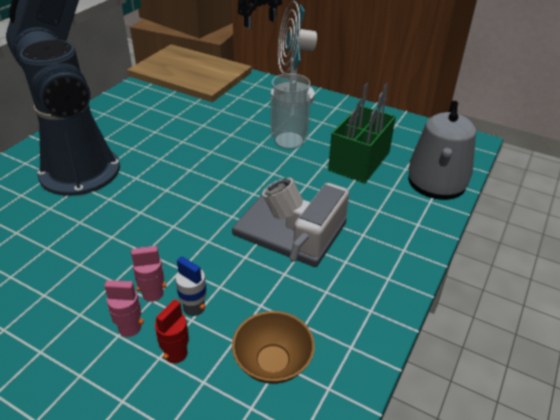

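View pics/top0.png

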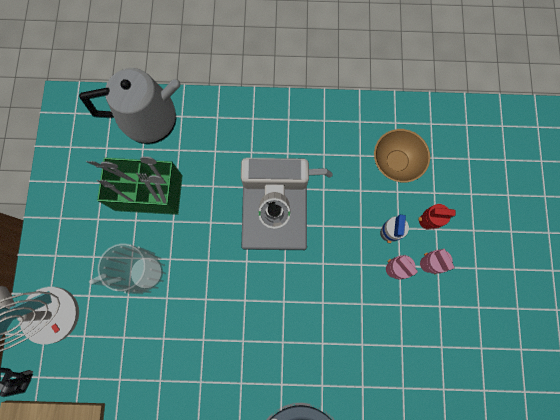

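The overview shows the cartridge (blue fin) at top ≈(400,226) and scene ≈(190,285). The unit is at top ≈(274,205), and there are four pink/red decoys beside the cartridge. I'll zoom in on both.

Run:
```python
import cv2,numpy as np
t=cv2.imread("pics/top0.png");s=cv2.imread("pics/scene0.png")
def c(im,x,y,w,h,f): return cv2.resize(im[y:y+h,x:x+w],None,fx=f,fy=f,interpolation=cv2.INTER_CUBIC)
a=c(t,370,195,100,75,4);b=c(s,160,240,100,75,4);d=c(t,235,145,100,110,4)[:300+140];e=c(s,230,165,130,100,4)
o=np.zeros((600,800,3),np.uint8);o[:300,:400]=a;o[:300,400:]=b
o[300:,:400]=cv2.resize(t[150:225,235:335],(400,300),interpolation=2);o[300:,400:]=cv2.resize(s[172:262,230:350],(400,300),interpolation=2)
cv2.imwrite("pics/crop1.png",o)
for n,im,r in (("t",t,(380,210,410,245)),("s",s,(170,250,210,320))):
    h=cv2.cvtColor(im,cv2.COLOR_BGR2HSV);m=cv2.inRange(h,(105,150,60),(125,255,255))
    k=np.zeros_like(m);k[r[1]:r[3],r[0]:r[2]]=m[r[1]:r[3],r[0]:r[2]]
    cs,_=cv2.findContours(k,0,2)
    for q in cs:
        if cv2.contourArea(q)>5: print(n,cv2.contourArea(q),cv2.boundingRect(q),cv2.minAreaRect(q),h[int(q[:,0,1].mean()),int(q[:,0,0].mean())])
```

```text
t 9.0 (383, 226, 12, 15) ((386.68927001953125, 234.42271423339844), (17.804492950439453, 4.605578422546387), 51.8427734375) [111  53 110]
t 152.0 (395, 215, 11, 22) ((399.36248779296875, 225.28167724609375), (8.987133026123047, 21.608766555786133), 7.594643592834473) [109 189 155]
s 89.5 (178, 288, 27, 13) ((191.54086303710938, 294.6875915527344), (10.430795669555664, 26.28713035583496), 83.41805267333984) [116  69  81]
s 300.5 (177, 257, 23, 25) ((188.67417907714844, 268.9213562011719), (29.255943298339844, 14.839971542358398), 32.0053825378418) [111 220  95]
```

View pics/crop1.png

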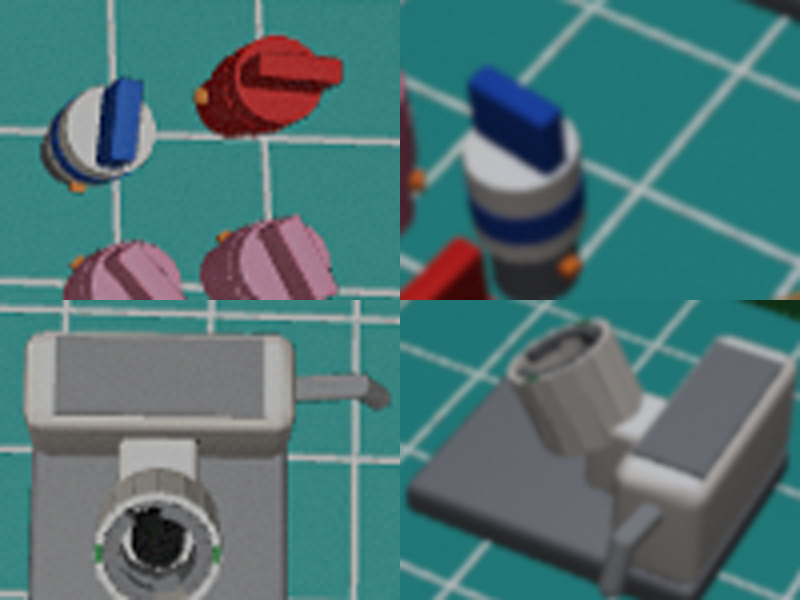

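The crops show the fin's top face in top at ≈(400,225), with an orange lug at (389,241). The green marks on the socket rim are at top ≈(259.5,213) and (289,213). Next I'll compute poses.

```bash
cat > h.py <<'E'
from station import manip
import cv2,numpy as np
from scipy.spatial.transform import Rotation as R
C={n:manip.camera_model(n) for n in("scene","top")}
def ray(n,p):
    T=np.array(C[n]["cam_to_world"]);d=T[:3,:3]@np.linalg.inv(C[n]["mtx"])@np.array([p[0],p[1],1.]);return T[:3,3],d/np.linalg.norm(d)
def plane(n,p,z):
    o,d=ray(n,p);return o+d*(z-o[2])/d[2]
def proj(n,X):
    T=np.linalg.inv(C[n]["cam_to_world"]);c=np.array(C[n]["mtx"])@(T[:3,:3]@np.array(X)+T[:3,3]);return c[:2]/c[2]
E
python3 - <<'E'
from h import *
t=cv2.imread("pics/top0.png");s=cv2.imread("pics/scene0.png")
# fin top faces
for n,im,r,v in(("top",t,(380,210,410,245),140),("scene",s,(170,250,210,285),130)):
    h=cv2.cvtColor(im,cv2.COLOR_BGR2HSV)
    m=cv2.inRange(h,(100,110,60),(125,255,255));k=np.zeros_like(m);k[r[1]:r[3],r[0]:r[2]]=m[r[1]:r[3],r[0]:r[2]]
    V=h[...,2][k>0];print(n,np.histogram(V,8))
    th,_=cv2.threshold(V.astype(np.uint8),0,255,cv2.THRESH_OTSU)
    b=(k>0)&(h[...,2]>th);nn,lab,st,ce=cv2.connectedComponentsWithStats(b.astype(np.uint8));i=1+st[1:,4].argmax()
    ys,xs=np.where(lab==i);P=np.array([plane(n,p,.131)[:2] for p in zip(xs,ys)])
    w,e=np.linalg.eigh(np.cov(P.T));print(th,len(xs),"ctr",P.mean(0),"ang",np.degrees(np.arctan2(e[1,1],e[0,1])),"LxW",np.sqrt(12*w))
# green marks
h=cv2.cvtColor(t,cv2.COLOR_BGR2HSV);m=cv2.inRange(h,(50,100,50),(80,255,255));m[:205]=0;m[222:]=0;m[:,:250]=0;m[:,300:]=0
nn,lab,st,ce=cv2.connectedComponentsWithStats(m);print(st[1:],ce[1:])
b=[plane("top",c,.115) for c in ce[1:]];print(np.round(b,4))
h=cv2.cvtColor(s,cv2.COLOR_BGR2HSV);m=cv2.inRange(h,(50,100,40),(80,255,255));m[:170]=0;m[225:]=0;m[:,:255]=0;m[:,310:]=0
nn,lab,st,ce=cv2.connectedComponentsWithStats(m);print(st[1:],ce[1:]);print(np.round([plane("scene",c,.115) for c in ce[1:]],4))
# base: gray/white vs teal
hs=cv2.cvtColor(t,cv2.COLOR_BGR2HSV);m=cv2.inRange(hs,(0,0,0),(180,70,255));m[:150]=0;m[255:]=0;m[:,:238]=0;m[:,312:]=0
m=cv2.morphologyEx(m,cv2.MORPH_OPEN,np.ones((7,7)))
# base front part: rows 200-240 left/right edges
for side in(0,1):
    L=[]
    for y in range(200,242):
        x=np.where(m[y])[0]; L.append(plane("top",((x[0]-.5 if side==0 else x[-1]+.5),y),.026)[:2])
    L=np.array(L);f=np.polyfit(L[:,0],L[:,1],1);print("side",f,np.degrees(np.arctan(f[0])),np.polyval(f,L[:,0].mean()),L[:,0].mean())
L=np.array([plane("top",(x,np.where(m[:,x])[0][-1]+.5),.026)[:2] for x in range(250,300)]);f=np.polyfit(L[:,1],L[:,0],1);print("front",f,np.degrees(np.arctan(f[0])))
E
```

```text
top (array([55, 37, 13,  6, 10,  5, 15, 99]), array([ 60. ,  72.5,  85. ,  97.5, 110. , 122.5, 135. , 147.5, 160. ]))
113.0 122 ctr [ 0.53550182 -0.22086851] ang 171.33827496238746 LxW [0.0143223  0.04860243]
scene (array([167,  30,  14,  12,   9,  18,  34,  93]), array([ 60.   ,  71.875,  83.75 ,  95.625, 107.5  , 119.375, 131.25 ,
       143.125, 155.   ]))
105.0 156 ctr [ 0.53825849 -0.22268857] ang 172.75356826326114 LxW [0.01510648 0.04909572]
[[259 211   1   4   4]
 [288 212   2   3   4]] [[259.   212.5 ]
 [288.75 212.75]]
[[0.5573 0.1166 0.115 ]
 [0.5588 0.045  0.115 ]]
[[285 178   1   1   1]] [[285. 178.]]
[[0.5595 0.1171 0.115 ]]
side [0.01519989 0.15608584] 0.8708227413855932 0.16449130620179478 0.5529950052898539
side [ 0.01534475 -0.01254271] 0.8791206478903033 -0.003979372278348917 0.5580628160025191
front [-3.39009347e-04  4.81144738e-01] -0.0194238040553721
```

```bash
cat >> h.py <<'E'
SO=np.array([.558,.081,.115]);YAW=np.radians(.8)
SR=(R.from_euler('z',YAW)*R.from_euler('y',-30,degrees=True)).as_matrix()  # cols socket x,y,z
def inc(p,Rm):
    s=manip.sense();R0=R.from_quat(s["tool_rot"]).as_matrix()
    return np.round(100*R0.T@(np.array(p)-s["tcp_pos"]),2),np.round(R.from_matrix(R0.T@Rm).as_rotvec(),3)
def down(yaw_y):  # tool down, y axis at yaw
    a=np.radians(yaw_y);y=np.array([np.cos(a),np.sin(a),0]);z=np.array([0,0,-1.]);return np.c_[np.cross(y,z),y,z]
def sock(phi,depth,tip=.098,dx=0,off=(0,0)):  # tool pose: fin at phi deg from socket x (about socket z), foot depth
    a=np.radians(phi);x=np.array([-np.cos(a),-np.sin(a),0]);y=np.array([-np.sin(a),np.cos(a),0]);z=np.array([0,0,-1.])
    T=SR@np.c_[x,y,z];p=SO+SR@np.array([off[0],off[1],tip-depth])-T[:,0]*dx;return p,T
def loc():  # cur tool in socket frame: offset mm, depth mm, phi, tilt rv
    s=manip.sense();R0=R.from_quat(s["tool_rot"]).as_matrix();T=SR.T@R0;q=SR.T@(s["tcp_pos"]-SO)
    print("t %.1f"%s["t"],"xy mm",np.round(q[:2]*1e3,1),"depth",round((.098-q[2])*1e3,1),"phi",round(np.degrees(np.arctan2(-T[0,1],T[1,1])),1),
     "zax",np.round(T[:,2],3),"F_s",np.round(SR.T@s["force"],1),"M_s",np.round(SR.T@s["ft_torque"],2),"gap",round(s["finger_gap"],3),"q",np.round(s["q"],2))
E
python3 - <<'E'
from h import *
print(inc([.537,-.2218,.30],down(82)),inc([.537,-.2218,.17],down(82)))
E
```

```text
(array([-58.05, -65.23,  -6.85]), array([-0.002, -0.001, -0.204])) (array([-58.05, -65.2 ,   6.15]), array([-0.002, -0.001, -0.204]))
```

{"method": "drive_tool", "body": {
  "increments": [
    [0, 0, 0, -5, 0, 0, 0],
    [60, 0, 0, -7, 0, 0, 0],
    [100, -58, -65.2, -7, 0, 0, -0.204],
    [100, -58, -65.2, -7, 0, 0, -0.204],
    [100, -58, -65.2, -7, 0, 0, -0.204],
    [100, -58, -65.2, -7, 0, 0, -0.204],
    [100, -58, -65.2, -7, 0, 0, -0.204],
    [100, -58, -65.2, -7, 0, 0, -0.204],
    [100, -58, -65.2, -7, 0, 0, -0.204],
    [100, -58, -65.2, -7, 0, 0, -0.204],
    [100, -58, -65.2, -7, 0, 0, -0.204],
    [100, -58, -65.2, -7, 0, 0, -0.204],
    [100, -58, -65.2, -7, 0, 0, -0.204],
    [100, -58, -65.2, -7, 0, 0, -0.204],
    [100, -58, -65.2, -7, 0, 0, -0.204],
    [100, -58, -65.2, -7, 0, 0, -0.204],
    [100, -58, -65.2, -7, 0, 0, -0.204],
    [100, -58, -65.2, -7, 0, 0, -0.204],
    [100, -58, -65.2, -7, 0, 0, -0.204],
    [100, -58, -65.2, -7, 0, 0, -0.204]
  ]
}}

```text
t: 2.1
tcp_pos: [0.5381, -0.2254, 0.3007]
tool_rot: [0.071, 0.997, -0.001, 0.0]
force: [-0.6, 1.1, -0.7]
finger_gap: 0.609
```

Run:
```python
from h import *
s=manip.sense();print(s["t"],s["tcp_pos"],s["q"],s["finger_gap"],s["force"]);print(inc([.537,-.2218,.098],down(82)))
im=manip.snapshot("top");cv2.imwrite("pics/t2.png",cv2.resize(im[170:290,340:500,::-1],(800,600),interpolation=2))
```

```text
2.1 [ 0.53806178 -0.22543201  0.30065731] [-5.87723035e-01  3.98211993e-01  1.45528477e+00 -9.40726057e-04
  1.28661364e+00 -2.01523902e+00] 0.609219753641323 [-0.63906556  1.10990856 -0.74775438]
(array([ 0.18,  0.37, 20.27]), array([-0.001,  0.001, -0.003]))
```

{"method": "drive_tool", "body": {
  "increments": [
    [100, 0, 0, 5, 0, 0, 0],
    [100, 0, 0, 10, 0, 0, 0],
    [100, 0, 0, 14, 0, 0, 0],
    [100, 0, 0, 14, 0, 0, 0]
  ]
}}

```text
t: 2.55
tcp_pos: [0.5325, -0.2179, 0.1556]
tool_rot: [0.07, 0.998, 0.004, -0.006]
force: [-0.2, 0.3, -0.0]
finger_gap: 0.608
```

Run:
```python
from h import *
s=manip.sense();print(s["t"],s["tcp_pos"],s["finger_gap"],s["force"]);print(inc([.537,-.2218,.098],down(82)))
a=manip.snapshot("top")[170:290,340:500,::-1];b=manip.snapshot("scene")[205:325,110:270,::-1]
cv2.imwrite("pics/p3.png",np.hstack([cv2.resize(x,(400,300),interpolation=2) for x in (a,b)]))
```

```text
2.55 [ 0.53247365 -0.21787214  0.15555817] 0.6081222962099245 [-0.24161216  0.3195159  -0.02847019]
(array([-0.58, -0.36,  5.75]), array([ 0.006, -0.013, -0.   ]))
```

View pics/p3.png

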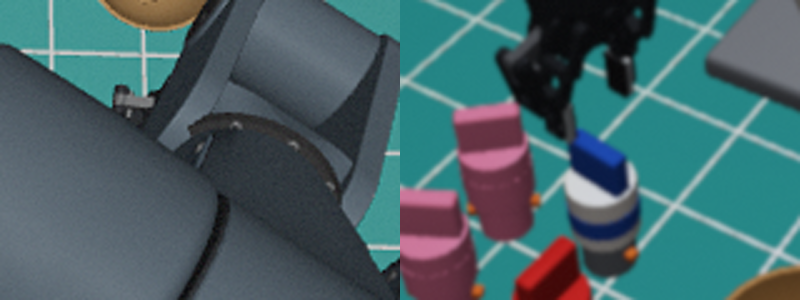

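The scene view shows the fingers just above the blue fin and straddling it, with the fin's middle at crop ≈(600,160). I'll let it settle and recheck before going down.

{"method": "drive_tool", "body": {
  "increments": [
    [100, 0, 0, 0, 0, 0, 0],
    [100, 0, 0, 0, 0, 0, 0]
  ]
}}

```text
t: 2.85
tcp_pos: [0.5385, -0.2217, 0.164]
tool_rot: [0.07, 0.998, -0.001, 0.002]
force: [0.1, 0.1, 0.4]
finger_gap: 0.611
```

Run:
```python
from h import *
s=manip.sense();print(s["t"],s["tcp_pos"],s["finger_gap"],s["qd"]);print(inc([.537,-.2218,.098],down(82)))
```

```text
2.85 [ 0.53850954 -0.2217395   0.16403185] 0.6107156873910368 [-0.00018316  0.00132365  0.00636472 -0.00141664 -0.00263013 -0.0021008 ]
(array([ 0.18, -0.01,  6.6 ]), array([-0.002,  0.005,  0.   ]))
```

{"method": "drive_tool", "body": {
  "increments": [
    [100, 0.1, 0, 2, 0, 0.003, 0],
    [100, 0.2, 0, 4, 0, 0.005, 0],
    [100, 0.2, 0, 5.5, 0, 0.005, 0],
    [100, 0.2, 0, 6.3, 0, 0.005, 0],
    [100, 0.2, 0, 6.5, 0, 0.005, 0],
    [100, 0.2, 0, 6.5, 0, 0.005, 0]
  ]
}}

```text
t: 3.45
tcp_pos: [0.5355, -0.221, 0.0972]
tool_rot: [0.07, 0.998, -0.0, -0.002]
force: [-0.4, -0.4, -0.3]
finger_gap: 0.606
```

Run:
```python
from h import *
s=manip.sense();print(s["t"],s["tcp_pos"],s["finger_gap"],s["force"]);print(inc([.537,-.2218,.098],down(82)))
```

```text
3.45 [ 0.53553077 -0.22097987  0.09719001] 0.606352615659979 [-0.40663832 -0.40317778 -0.25616645]
(array([-0.16, -0.06, -0.08]), array([-0.001, -0.004, -0.   ]))
```

Close the gripper now; with the pads fully shut, the tip stays about 2–3 mm above the shoulder.

{"method": "drive_tool", "body": {
  "increments": [
    [200, 0, 0, -0.1, 0, 0, 0],
    [230, 0, 0, -0.1, 0, 0, 0],
    [255, 0, 0, -0.1, 0, 0, 0],
    [255, 0, 0, -0.1, 0, 0, 0],
    [255, 0, 0, -0.1, 0, 0, 0],
    [255, 0, 0, -0.1, 0, 0, 0]
  ],
  "force": 100
}}

```text
t: 4.05
tcp_pos: [0.5356, -0.2213, 0.0983]
tool_rot: [0.07, 0.998, -0.0, -0.002]
force: [0.4, 0.2, 6.1]
finger_gap: 0.17
```

Run:
```python
from h import *
s=manip.sense();print(s["t"],s["tcp_pos"],s["tool_rot"],s["finger_gap"],s["force"],s["ft_torque"])
print(inc([.537,-.2218,.098],down(82)))
b=manip.snapshot("scene")[205:325,110:270,::-1];cv2.imwrite("pics/p4.png",cv2.resize(b,(640,480),interpolation=2))
```

```text
4.05 [ 0.53564628 -0.2212599   0.0983295 ] [ 6.98504099e-02  9.97556195e-01 -4.29625365e-04 -1.54054698e-03] 0.17005013622740373 [0.3672587  0.23451437 6.10817681] [-0.00215756  0.11647113 -0.01956232]
(array([-0.14, -0.03,  0.03]), array([-0.001, -0.003, -0.   ]))
```

View pics/p4.png

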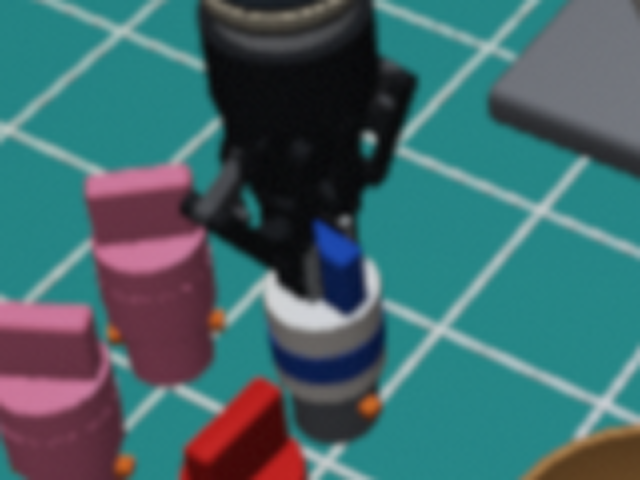

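The fin is held between the pads, and the cartridge is upright at crop ≈(330,340). Lift and plan the move.

{"method": "drive_tool", "body": {
  "increments": [
    [255, 0, 0, -2, 0, 0, 0],
    [255, 0, 0, -5, 0, 0, 0],
    [255, 0, 0, -9, 0, 0, 0],
    [255, 0, 0, -13, 0, 0, 0],
    [255, 0, 0, -16, 0, 0, 0],
    [255, 0, 0, -17, 0, 0, 0],
    [255, 0, 0, -17, 0, 0, 0]
  ]
}}

```text
t: 4.8
tcp_pos: [0.5361, -0.2209, 0.268]
tool_rot: [0.07, 0.998, -0.0, -0.002]
force: [-0.0, 1.1, -2.9]
finger_gap: 0.168
```

Run:
```python
from h import *
s=manip.sense();print(s["t"],s["tcp_pos"],s["finger_gap"],s["force"],s["ft_torque"])
for ph in(0,24):
  p,T=sock(ph,-.05,dx=-.0014);print(p,inc(p,T))
```

```text
4.8 [ 0.53608158 -0.22085739  0.26801281] 0.1680188127491616 [-0.03303034  1.1220948  -2.94571705] [-0.01928857  0.02063527 -0.00589055]
[0.4827949  0.07994987 0.24247176] (array([ 9.46, 29.05,  2.56]), array([-0.041, -0.526, -0.15 ]))
[0.48290766 0.07938196 0.24253228] (array([ 9.44, 28.99,  2.55]), array([ 0.07 , -0.529, -0.559]))
```

{"method": "drive_tool", "body": {
  "increments": [
    [255, 1.5, 4, 0, 0.01, -0.07, -0.08],
    [255, 3, 9, 0, 0.02, -0.16, -0.17],
    [255, 5, 14, 0, 0.03, -0.25, -0.27],
    [255, 6.5, 19, 0, 0.045, -0.34, -0.37],
    [255, 8, 24, 0, 0.06, -0.43, -0.46],
    [255, 9.44, 29, 0, 0.07, -0.529, -0.559],
    [255, 9.44, 29, 0, 0.07, -0.529, -0.559],
    [255, 9.44, 29, 1.5, 0.07, -0.529, -0.559],
    [255, 9.44, 29, 2.55, 0.07, -0.529, -0.559],
    [255, 9.44, 29, 2.55, 0.07, -0.529, -0.559],
    [255, 9.44, 29, 2.55, 0.07, -0.529, -0.559],
    [255, 9.44, 29, 2.55, 0.07, -0.529, -0.559],
    [255, 9.44, 29, 2.55, 0.07, -0.529, -0.559]
  ]
}}

```text
t: 6.1
tcp_pos: [0.4828, 0.0793, 0.2424]
tool_rot: [-0.207, 0.944, -0.051, 0.253]
force: [0.0, -0.3, -1.3]
finger_gap: 0.175
```

Run:
```python
from h import *
loc();p,T=sock(24,-.05,dx=-.0014);print(inc(p,T))
a=manip.snapshot("top");b=manip.snapshot("scene");cv2.imwrite("pics/t5.png",a[:,:,::-1]);cv2.imwrite("pics/s5.png",b[:,:,::-1])
cv2.imwrite("pics/p5.png",np.hstack([cv2.resize(a[150:270,220:340,::-1],(400,400),interpolation=2),cv2.resize(b[130:250,220:340,::-1],(400,400),interpolation=2)]))
```

```text
t 6.1 xy mm [-1.5 -0.6] depth -50.0 phi 23.9 zax [-0.002  0.001 -1.   ] F_s [-0.7 -0.3 -1.1] M_s [-0.03  0.49 -0.04] gap 0.175 q [-0.1   0.2   2.12  0.2   0.31 -2.28]
(array([-0.02, -0.  , -0.  ]), array([ 0.002, -0.001, -0.001]))
```

View pics/p5.png

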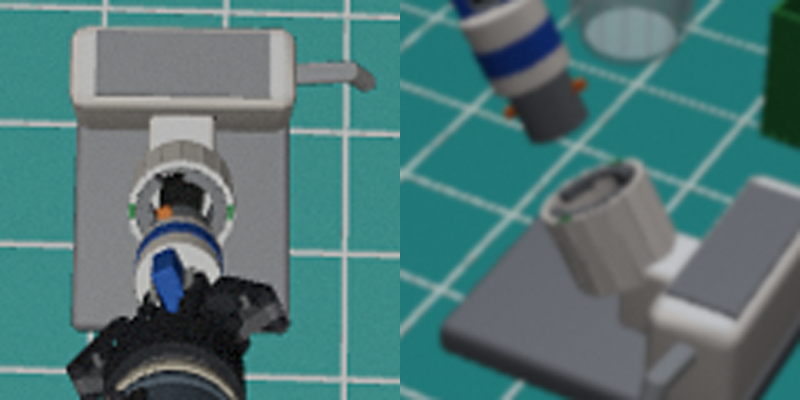

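Both views show the stem's axis in line with the mouth (top ≈(181,211) and scene ≈(600,192) in crop coordinates). The tilt is right, so I'll go in slowly to 14 mm depth, short of the lip contact at 20 mm.

{"method": "drive_tool", "body": {
  "increments": [
    [255, 0, 0, 1.5, 0, 0, 0],
    [255, 0, 0, 3, 0, 0, 0],
    [255, 0, 0, 4, 0, 0, 0],
    [255, 0, 0, 4.6, 0, 0, 0],
    [255, 0, 0, 5, 0, 0, 0],
    [255, 0, 0, 5.4, 0, 0, 0],
    [255, 0, 0, 5.4, 0, 0, 0]
  ]
}}

```text
t: 6.9
tcp_pos: [0.5096, 0.08, 0.1953]
tool_rot: [-0.207, 0.944, -0.051, 0.253]
force: [0.3, 0.4, -1.7]
finger_gap: 0.174
```

Run:
```python
from h import *
loc()
```

```text
t 6.9 xy mm [-1.8 -0.3] depth 4.3 phi 24.0 zax [-0.002  0.001 -1.   ] F_s [-0.6  0.4 -1.6] M_s [-0.04  0.48 -0.03] gap 0.174 q [-0.09  0.34  2.12  0.33  0.17 -2.4 ]
```

{"method": "drive_tool", "body": {
  "increments": [
    [255, 0, 0, 0.3, 0, 0, 0],
    [255, 0, 0, 0.6, 0, 0, 0],
    [255, 0, 0, 0.9, 0, 0, 0],
    [255, 0, 0, 1.1, 0, 0, 0],
    [255, 0, 0, 1.1, 0, 0, 0]
  ]
}}

```text
t: 7.4
tcp_pos: [0.515, 0.0801, 0.1856]
tool_rot: [-0.207, 0.944, -0.051, 0.253]
force: [-0.3, -0.2, -1.7]
finger_gap: 0.171
```

Run:
```python
from h import *
loc()
```

```text
t 7.4 xy mm [-1.9 -0.3] depth 15.3 phi 24.0 zax [-0.002  0.001 -1.   ] F_s [-1.1 -0.2 -1.4] M_s [-0.03  0.43  0.01] gap 0.171 q [-0.09  0.37  2.12  0.38  0.15 -2.45]
```

{"method": "drive_tool", "body": {
  "increments": [
    [255, 0, 0, 0.2, 0, 0, 0],
    [255, 0, 0, 0.4, 0, 0, 0],
    [255, 0, 0, 0.55, 0, 0, 0],
    [255, 0, 0, 0.65, 0, 0, 0],
    [255, 0, 0, 0.65, 0, 0, 0]
  ]
}}

```text
t: 7.9
tcp_pos: [0.5186, 0.08, 0.1803]
tool_rot: [-0.207, 0.944, -0.051, 0.253]
force: [1.0, -1.1, -2.5]
finger_gap: 0.175
```

Run:
```python
from h import *
loc()
```

```text
t 7.9 xy mm [-1.5 -0.5] depth 21.7 phi 23.9 zax [-0.001  0.001 -1.   ] F_s [-0.4 -1.1 -2.6] M_s [-0.16  0.41 -0.02] gap 0.175 q [-0.09  0.38  2.12  0.41  0.13 -2.49]
```

{"method": "drive_tool", "body": {
  "increments": [
    [255, 0, 0, 0.1, 0, 0, 0],
    [255, 0, 0, 0.2, 0, 0, 0],
    [255, 0, 0, 0.3, 0, 0, 0],
    [255, 0, 0, 0.3, 0, 0, 0]
  ]
}}

```text
t: 8.3
tcp_pos: [0.5199, 0.0801, 0.1781]
tool_rot: [-0.207, 0.944, -0.051, 0.253]
force: [-2.9, -1.7, 3.5]
finger_gap: 0.172
```

Run:
```python
from h import *
loc()
```

```text
t 8.3 xy mm [-1.5 -0.4] depth 24.3 phi 23.9 zax [-0.001  0.001 -1.   ] F_s [-0.8 -1.7  4.4] M_s [-0.36  0.36 -0.09] gap 0.172 q [-0.09  0.39  2.12  0.43  0.13 -2.51]
```

{"method": "drive_tool", "body": {
  "increments": [
    [255, 0, 0, 0.1, 0, 0, 0],
    [255, 0, 0, 0.2, 0, 0, 0],
    [255, 0, 0, 0.2, 0, 0, 0]
  ]
}}

```text
t: 8.6
tcp_pos: [0.5209, 0.0801, 0.1763]
tool_rot: [-0.207, 0.944, -0.051, 0.253]
force: [-3.3, -1.7, 5.8]
finger_gap: 0.17
```

Run:
```python
from h import *
loc()
```

```text
t 8.6 xy mm [-1.5 -0.4] depth 26.3 phi 23.9 zax [-0.001  0.001 -1.   ] F_s [ 0.  -1.6  6.6] M_s [-0.34  0.45 -0.06] gap 0.17 q [-0.09  0.39  2.12  0.45  0.12 -2.52]
```

{"method": "drive_tool", "body": {
  "increments": [
    [255, 0, 0, 0.1, 0, 0, 0],
    [255, 0, 0, 0.2, 0, 0, 0],
    [255, 0, 0, 0.3, 0, 0, 0],
    [255, 0, 0, 0.4, 0, 0, 0],
    [255, 0, 0, 0.4, 0, 0, 0]
  ]
}}

```text
t: 9.1
tcp_pos: [0.5228, 0.0801, 0.1729]
tool_rot: [-0.207, 0.944, -0.051, 0.253]
force: [-3.8, -1.5, 5.8]
finger_gap: 0.173
```

Run:
```python
from h import *
loc()
b=manip.snapshot("scene");cv2.imwrite("pics/p6.png",cv2.resize(b[110:230,210:370,::-1],(640,480),interpolation=2))
```

```text
t 9.1 xy mm [-1.5 -0.4] depth 30.2 phi 23.9 zax [-0.001  0.001 -1.   ] F_s [-0.4 -1.5  7. ] M_s [-0.28  0.39 -0.09] gap 0.173 q [-0.09  0.4   2.12  0.48  0.11 -2.55]
```

View pics/p6.png

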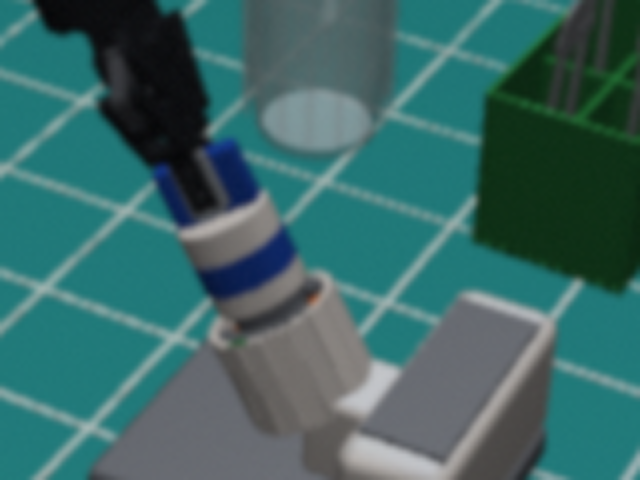

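The picture shows the body about 10 mm above the rim, with a lug down in the mouth at (313,297). The force follows the spring's slope, so the lugs are in the slots already at +24°. Push on to 37 mm.

{"method": "drive_tool", "body": {
  "increments": [
    [255, 0, 0, 0.2, 0, 0, 0],
    [255, 0, 0, 0.4, 0, 0, 0],
    [255, 0, 0, 0.55, 0, 0, 0],
    [255, 0, 0, 0.7, 0, 0, 0],
    [255, 0, 0, 0.7, 0, 0, 0]
  ]
}}

```text
t: 9.65
tcp_pos: [0.5263, 0.0802, 0.167]
tool_rot: [-0.207, 0.944, -0.052, 0.253]
force: [-4.7, -2.0, 6.5]
finger_gap: 0.174
```

Run:
```python
from h import *
loc()
```

```text
t 9.7 xy mm [-1.5 -0.4] depth 37.1 phi 23.9 zax [-0.001  0.001 -1.   ] F_s [-0.9 -2.   8. ] M_s [-0.36  0.32 -0.05] gap 0.174 q [-0.09  0.42  2.11  0.54  0.1  -2.62]
```

{"method": "drive_tool", "body": {
  "increments": [
    [255, 0, 0, 0.08, 0, 0, 0],
    [255, 0, 0.01, 0.08, 0, 0, 0.1],
    [255, 0, 0.02, 0.08, 0, 0, 0.2],
    [255, 0, 0.03, 0.08, 0, 0, 0.3],
    [255, -0.01, 0.04, 0.08, 0, 0, 0.4],
    [255, -0.01, 0.05, 0.08, 0, 0, 0.5],
    [255, -0.01, 0.05, 0.08, 0, 0, 0.5]
  ]
}}

```text
t: 10.35
tcp_pos: [0.5258, 0.0811, 0.166]
tool_rot: [0.033, 0.966, 0.013, 0.257]
force: [-5.1, -1.0, 7.6]
finger_gap: 0.175
```

Run:
```python
from h import *
loc()
```

```text
t 10.3 xy mm [-2.4  0.5] depth 37.8 phi -4.8 zax [-0.002  0.002 -1.   ] F_s [-0.7 -1.   9.1] M_s [-0.03  0.45 -0.02] gap 0.175 q [-0.09  0.42  2.11  0.55  0.1  -2.12]
```

{"method": "drive_tool", "body": {
  "increments": [
    [255, -0.03, 0, 0, 0, 0, 0.12],
    [255, -0.05, 0, 0, 0, 0, 0.24],
    [255, -0.07, 0.01, 0, 0, 0, 0.36],
    [255, -0.08, 0.01, 0, 0, 0, 0.48],
    [255, -0.1, 0.01, 0, 0, 0, 0.6],
    [255, -0.1, 0.01, 0, 0, 0, 0.6],
    [255, -0.1, 0.01, 0, 0, 0, 0.6]
  ]
}}

```text
t: 11.05
tcp_pos: [0.5262, 0.0814, 0.1662]
tool_rot: [0.316, 0.913, 0.089, 0.241]
force: [-6.0, -0.3, 7.6]
finger_gap: 0.173
```

Run:
```python
from h import *
loc()
```

```text
t 11.1 xy mm [-1.9  0.9] depth 37.8 phi -39.0 zax [-0.003  0.002 -1.   ] F_s [-1.4 -0.2  9.6] M_s [ 0.07  0.47 -0.04] gap 0.173 q [-0.09  0.42  2.11  0.53  0.1  -1.5 ]
```

{"method": "drive_tool", "body": {
  "increments": [
    [255, -0.02, 0.01, 0, 0, 0, 0.12],
    [255, -0.04, 0.02, 0, 0, 0, 0.24],
    [255, -0.06, 0.03, 0, 0, 0, 0.36],
    [255, -0.07, 0.04, 0, 0, 0, 0.48],
    [255, -0.08, 0.05, 0, 0, 0, 0.56],
    [255, -0.08, 0.05, 0, 0, 0, 0.56],
    [255, -0.08, 0.05, 0, 0, 0, 0.56]
  ]
}}

```text
t: 11.75
tcp_pos: [0.527, 0.0815, 0.1666]
tool_rot: [0.556, 0.79, 0.152, 0.207]
force: [-6.4, 0.1, 7.5]
finger_gap: 0.172
```

Run:
```python
from h import *
loc()
```

```text
t 11.8 xy mm [-1.1  0.9] depth 37.8 phi -71.1 zax [-0.004  0.002 -1.   ] F_s [-1.8  0.2  9.7] M_s [0.24 0.44 0.02] gap 0.172 q [-0.09  0.42  2.11  0.52  0.11 -0.93]
```

No resistance so far. I'll probe gently for the hard stop, expected near −78…−81°, to pin down the slot angle.

{"method": "drive_tool", "body": {
  "increments": [
    [255, 0, 0, 0, 0, 0, 0.05],
    [255, 0, 0, 0, 0, 0, 0.1],
    [255, 0, 0, 0, 0, 0, 0.15],
    [255, 0, 0, 0, 0, 0, 0.15]
  ]
}}

```text
t: 12.15
tcp_pos: [0.5271, 0.0814, 0.1667]
tool_rot: [0.614, 0.746, 0.167, 0.195]
force: [-5.3, 0.6, 7.5]
finger_gap: 0.176
```

Run:
```python
from h import *
loc()
```

```text
t 12.2 xy mm [-1.   0.9] depth 37.8 phi -79.7 zax [-0.003  0.002 -1.   ] F_s [-0.8  0.6  9.1] M_s [ 0.19  0.45 -0.01] gap 0.176 q [-0.09  0.42  2.11  0.52  0.11 -0.78]
```

{"method": "drive_tool", "body": {
  "increments": [
    [255, 0, 0, 0, 0, 0, 0.04],
    [255, 0, 0, 0, 0, 0, 0.08],
    [255, 0, 0, 0, 0, 0, 0.08]
  ]
}}

```text
t: 12.45
tcp_pos: [0.5274, 0.0814, 0.1669]
tool_rot: [0.643, 0.721, 0.175, 0.189]
force: [-5.7, 0.2, 7.9]
finger_gap: 0.171
```

Run:
```python
from h import *
loc()
b=manip.snapshot("scene");cv2.imwrite("pics/p7.png",cv2.resize(b[110:230,210:370,::-1],(640,480),interpolation=2))
```

```text
t 12.4 xy mm [-0.5  0.8] depth 37.7 phi -84.2 zax [-0.003  0.002 -1.   ] F_s [-1.   0.3  9.7] M_s [0.25 0.33 0.2 ] gap 0.171 q [-0.09  0.42  2.11  0.52  0.11 -0.7 ]
```

View pics/p7.png

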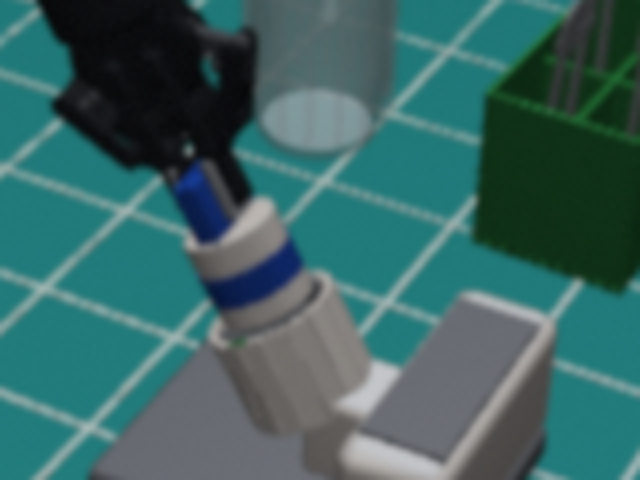

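The fin has turned and the body sits close to the rim. A torque of 0.2 N m is starting, so I'll probe a touch further.

{"method": "drive_tool", "body": {
  "increments": [
    [255, 0, 0, 0, 0, 0, 0.02],
    [255, 0, 0, 0, 0, 0, 0.04],
    [255, 0, 0, 0, 0, 0, 0.04]
  ]
}}

```text
t: 12.8
tcp_pos: [0.5274, 0.0814, 0.1669]
tool_rot: [0.655, 0.71, 0.178, 0.186]
force: [-5.3, 0.1, 7.5]
finger_gap: 0.17
```

Run:
```python
from h import *
loc()
```

```text
t 12.8 xy mm [-0.5  0.8] depth 37.8 phi -86.2 zax [-0.003  0.002 -1.   ] F_s [-0.9  0.2  9.1] M_s [0.24 0.34 1.01] gap 0.17 q [-0.09  0.42  2.11  0.51  0.1  -0.66]
```

The stop is felt at about −84° (1.0 N m), so the lock centre is about −76°. Back off 10°, then ease up 8 mm.

{"method": "drive_tool", "body": {
  "increments": [
    [255, 0, 0, 0, 0, 0, -0.06],
    [255, 0, 0, 0, 0, 0, -0.12],
    [255, 0, 0, 0, 0, 0, -0.17],
    [255, 0, 0, 0, 0, 0, -0.17],
    [255, 0, 0, -0.2, 0, 0, -0.17],
    [255, 0, 0, -0.4, 0, 0, -0.17],
    [255, 0, 0, -0.6, 0, 0, -0.17],
    [255, 0, 0, -0.7, 0, 0, -0.17],
    [255, 0, 0, -0.7, 0, 0, -0.17]
  ]
}}

```text
t: 13.7
tcp_pos: [0.5241, 0.0811, 0.173]
tool_rot: [0.595, 0.761, 0.162, 0.2]
force: [-3.8, 0.4, 5.7]
finger_gap: 0.175
```

Run:
```python
from h import *
loc()
```

```text
t 13.7 xy mm [-0.4  0.6] depth 30.8 phi -76.8 zax [-0.002  0.002 -1.   ] F_s [-0.5  0.5  6.9] M_s [0.1  0.3  0.01] gap 0.175 q [-0.09  0.4   2.11  0.46  0.12 -0.77]
```

{"method": "drive_tool", "body": {
  "increments": [
    [255, 0, 0, -0.08, 0, 0, 0],
    [255, 0, 0, -0.15, 0, 0, 0],
    [255, 0, 0, -0.15, 0, 0, 0]
  ]
}}

```text
t: 14.0
tcp_pos: [0.5234, 0.081, 0.1742]
tool_rot: [0.595, 0.761, 0.162, 0.2]
force: [-3.8, 0.4, 4.9]
finger_gap: 0.168
```

Run:
```python
from h import *
loc()
```

```text
t 14.0 xy mm [-0.4  0.5] depth 29.5 phi -76.8 zax [-0.002  0.002 -1.   ] F_s [-0.8  0.5  6.2] M_s [0.14 0.32 0.03] gap 0.168 q [-0.09  0.4   2.11  0.45  0.12 -0.76]
```

{"method": "drive_tool", "body": {
  "increments": [
    [255, 0, 0, -0.08, 0, 0, 0],
    [255, 0, 0, -0.15, 0, 0, 0],
    [255, 0, 0, -0.15, 0, 0, 0]
  ]
}}

```text
t: 14.3
tcp_pos: [0.5233, 0.0809, 0.1745]
tool_rot: [0.595, 0.761, 0.162, 0.2]
force: [4.1, 1.6, -8.1]
finger_gap: 0.172
```

Run:
```python
from h import *
loc()
```

```text
t 14.3 xy mm [-0.3  0.3] depth 29.1 phi -76.9 zax [-0.004  0.002 -1.   ] F_s [-0.5  1.5 -9.1] M_s [0.39 0.25 0.01] gap 0.172 q [-0.09  0.4   2.11  0.44  0.12 -0.75]
```

It is blocked on pulling (−9 N at 29.1 mm), so the lugs are seated in the recesses. Relax, open and withdraw.

{"method": "drive_tool", "body": {
  "increments": [
    [255, 0, 0, 0.08, 0, 0, 0],
    [255, 0, 0, 0.08, 0, 0, 0],
    [200, 0, 0, 0.08, 0, 0, 0],
    [120, 0, 0, 0.08, 0, 0, 0],
    [100, 0, 0, 0.08, 0, 0, 0],
    [100, 0, 0, 0.08, 0, 0, 0],
    [100, 0, 0, -2, 0, 0, 0],
    [100, 0, 0, -5, 0, 0, 0],
    [100, 0, 0, -9, 0, 0, 0],
    [100, 0, 0, -12, 0, 0, 0],
    [100, 0, 0, -12, 0, 0, 0],
    [100, 0, 0, -12, 0, 0, 0]
  ],
  "force": 40
}}

```text
t: 15.5
tcp_pos: [0.4636, 0.0796, 0.28]
tool_rot: [0.595, 0.761, 0.163, 0.201]
force: [0.2, 0.1, -0.5]
finger_gap: 0.604
```

Run:
```python
from h import *
loc()
a=manip.snapshot("top");b=manip.snapshot("scene")
h=cv2.cvtColor(b[:,:,::-1].copy(),cv2.COLOR_BGR2HSV);m=cv2.inRange(h,(100,150,60),(125,255,255));m[:120]=0;m[200:]=0;m[:,:240]=0;m[:,:][:,300:]=0
nn,l,st,ce=cv2.connectedComponentsWithStats(m);print(st[1:],ce[1:])
for d in(.023,.030,.034): print(d,proj("scene",SO+SR@np.array([0,0,.131-d])),proj("scene",SO+SR@np.array([0,0,.0675-d])))
cv2.imwrite("pics/p8.png",np.hstack([cv2.resize(a[150:270,220:340,::-1],(400,400),interpolation=2),cv2.resize(b[110:230,220:340,::-1],(400,400),interpolation=2)]))
```

```text
t 15.5 xy mm [ 0.8 -0. ] depth -92.1 phi -76.9 zax [ 0.     0.001 -1.   ] F_s [-0.1  0.1 -0.6] M_s [-0.02  0.22  0.03] gap 0.604 q [-0.11  0.09  2.11  0.15  0.43 -0.47]
[[252 144  18  23 252]
 [262 167  22  17 151]
 [259 177   2   3   3]
 [261 181   1   1   1]
 [262 183   1   1   1]] [[260.79365079 154.75396825]
 [273.12582781 175.97350993]
 [259.66666667 178.        ]
 [261.         181.        ]
 [262.         183.        ]]
0.023 [255.53351171 145.01709735] [268.15106894 169.57747089]
0.03 [256.94912923 147.77263034] [269.51175665 172.2260817 ]
0.034 [257.75525967 149.34178231] [270.28665954 173.7344485 ]
```

View pics/p8.png

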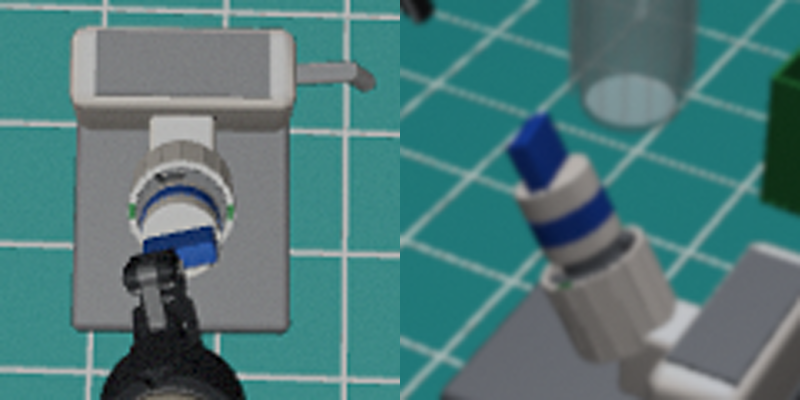

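The fin stands about 13° off the green marks, consistent with the slot angle found. I'll check the released depth by comparing the band's image position with the pictures taken at known depths (p6 at 30.2 mm, p7 at 37.7 mm).

Run:
```python
from h import *
def band(im,ox,oy):
    h=cv2.cvtColor(im,cv2.COLOR_BGR2HSV);m=cv2.inRange(h,(105,130,40),(125,255,255))
    H,W=m.shape;yy,xx=np.mgrid[:H,:W];m[(yy+oy<164)|(yy+oy>192)|(xx+ox<255)|(xx+ox>290)]=0
    nn,l,st,ce=cv2.connectedComponentsWithStats(m);i=1+st[1:,4].argmax();return ce[i]+[ox,oy],st[i,4]
for n in("p6","p7"): print(n,band(cv2.resize(cv2.imread(f"pics/{n}.png"),(160,120),interpolation=cv2.INTER_AREA),210,110))
for i in range(2): print("now",band(manip.snapshot("scene")[:,:,::-1].copy(),0,0),manip.sense()["t"])
```

```text
p6 (array([272.28915663, 176.84337349]), np.int32(166))
p7 (array([273.89349112, 179.55029586]), np.int32(169))
now (array([272.02339181, 176.49707602]), np.int32(171)) 15.65
now (array([272.08139535, 176.47093023]), np.int32(172)) 15.7
```

{"method": "drive_tool", "body": {
  "increments": [
    [100, 0, 0, -3, 0, 0, 0],
    [100, 0, 0, -3, 0, 0, 0],
    [100, 0, 0, -3, 0, 0, 0],
    [100, 0, 0, -3, 0, 0, 0],
    [100, 0, 0, -3, 0, 0, 0],
    [100, 0, 0, -3, 0, 0, 0],
    [100, 0, 0, -3, 0, 0, 0],
    [100, 0, 0, -3, 0, 0, 0],
    [100, 0, 0, -3, 0, 0, 0],
    [100, 0, 0, -3, 0, 0, 0]
  ]
}}

```text
t: 16.7
tcp_pos: [0.4484, 0.0794, 0.3054]
tool_rot: [0.595, 0.761, 0.162, 0.201]
force: [0.8, -0.8, 0.3]
finger_gap: 0.61
```

Run:
```python
from h import *
h=cv2.cvtColor(manip.snapshot("scene")[:,:,::-1].copy(),cv2.COLOR_BGR2HSV);m=cv2.inRange(h,(105,130,40),(125,255,255));m[:164]=0;m[193:]=0;m[:,:255]=0;m[:,291:]=0
n,l,st,ce=cv2.connectedComponentsWithStats(m);print(ce[1+st[1:,4].argmax()])
print(manip.sign_off(),manip.sense()["t"])
```

```text
[272.02339181 176.49707602]
the job is handed in; nothing more can be done
the job is handed in; nothing more can be done
```

The cartridge is locked in the leaning socket and released. I handed the job in about 17 s into the 51 s allowed; the sign-off gives no verdict.

- **Insertion:** I gripped the cartridge by its fin and entered the bore with the fin 24° from straight ahead. The lugs went through the slots on the first try, so no search was needed. I then pushed it in against the spring.
- **Turn and lock:** I turned it clockwise until I felt the hard stop at about −84° and 1 N m. I backed off to −77°, about 90° from the slots as worked out from that stop, and eased off.
- **Last checks:**
  - A short pull was blocked at 29 mm indicated depth with −9 N, so the lugs are seated in the recesses.
  - After I let go, the picture put the foot about 29 mm deep (30 mm is the locked depth). It was unchanged one second later, with the gripper clear and the wrist force near zero.
- **Disagreement:** The hard stop puts the slots at about +14°. At +24° the lugs were 10° off that, outside the 7° passing window you gave. The fin or angle readings may be a few degrees off, but the pull check and the depth both say it is locked.
- **Other items:** I did not measure the bowl, pitcher and caddy again at the end, but I felt no contact with them.

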